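# Check the bag-seal pull gauge at its set mark

## Task

The bag-seal pull gauge on the bench is due for its check, but a coffee tin has been left standing in the way of its handle: stand the tin upright inside the shallow wooden tray. Then pull the gauge's sprung handle out until its pointer lines up with the upright fin of the rider on the scale, hold it there for two seconds, and ease the handle back fully home without letting it snap. Do not shift the rider, tip the tin over or disturb the tub, the cup and the ear defenders.

Things in the scene. Friction and masses are not known exactly. Their poses are not given: they have to be found in the camera images.
- gauge: Pull gauge, fixed: aluminium plate 8 mm thick, x -150 to 210, y -57 to 87 mm; grey housing 120 x 80 mm, 76 mm high, its front face at x = 80 mm; steel scale rail 14 mm wide, 30 mm high along y = 66 mm with lines 10 mm apart from x = 0 to -110. Origin at bench height under the handle bar's home position; x points to the housing, y to the rail; the handle pulls out to -x.
- slide (a joint): How far the sprung handle is pulled out, in m: 0 fully home, grows along the gauge's -x, stop at 0.12. The spring pulls it home with about 2 N at the start and 13 N at 100 mm.
- grip (a point): Centre of the handle: a black crossbar 16 mm thick along the gauge's x, 80 mm long along its y, 30 mm high (45 to 75 mm above the bench), on a post 30 mm wide. A rod runs from the foot of the post back into the housing, its top 25 mm above the bench. It moves with the handle; its axes are the gauge's.
- pointer (a point): Tip of the pointer, a black fin 4 mm thick that sticks out from the rail end of the crossbar towards the scale rail, top 55 mm above the bench. 58 mm to the gauge's +y of the grip point, at the same x. Moves with the handle; axes as the gauge's.
- rider (a joint): Where the rider stands on the scale, in m of handle travel: when joint slide equals this, pointer and rider are in line. It is set between 0.06 and 0.1 and must not be shifted.
- mark (a point): Inner top edge of the rider's upright fin: the rider is a brass saddle 22 x 22 mm astride the scale rail, with a fin 4 mm thick across it, top 55 mm above the bench. The pointer passes just beside this fin without touching it. Axes as the gauge's.
- tin: Closed round steel coffee tin with a darker lid, 57 mm across, 100 mm high, about 0.25 kg, standing on the gauge's base plate in the path of the handle. Origin: centre of its underside; z up its axis.
- tray: Shallow plywood tray, fixed to the bench, 180 x 140 mm, walls 4 mm thick, 16 mm high. Origin: centre of its underside at bench height; x along its long side.
- tray_in (a point): Centre of the tray's inner floor (clear floor 172 x 132 mm), axes as the tray's.
- tub: Clear plastic open tub, empty, 180 x 130 mm, 85 mm high; leave alone. Origin: centre of its underside.
- cup: White ceramic cup, 80 mm across, 75 mm high; leave alone. Origin: centre of its underside.
- ear_defenders: Ear defenders lying flat with red shells, about 185 x 140 mm, 72 mm high; leave alone. Origin: on the bench midway between the shells; the headband arches to +x.
Mind the look-alikes: they are no part of the job. Of the things like the tray, leave any that is orange, pink or purple; of the rest the larger one is meant.

How it is judged:
By the outcome, as a careful person would: the job done as asked, in the order asked, and still so for the second after the job is handed in, with the robot touching nothing.
It also fails if it takes over 58 s, if anything falls off the work surface, if the arm or the gripper's body presses on something with over 40 N, if the wrist force passes 120 N, or if a joint passes its speed limit or range.

## Robot

A 6-joint arm with a two-finger parallel gripper is mounted at the origin on the work surface. World frame = base frame: x ahead of the robot, y to its left, z up, the work surface at z = 0. Lengths are in m, angles in rad, forces in N, time in s.
With the tool pointing down it reaches from about 0.3 to 0.875 m from the base axis. Payload 6.4 kg.
Tool frame: the origin (TCP) lies midway between the tips of the shut fingers; the grasp point (between the pads) lies 19 mm behind it; z points along the fingers, y is the line along which they close (so a half turn about z gives the same grasp; the last joint's range is limited). The gripper opens to 88 mm and grips with 3 to 60 N. Pads are 18 mm wide; open, the fingers measure 123 mm over their backs; the gripper's body (75 mm by 187 mm) begins 45 mm behind the grasp point.
Start: joints at [-1.354, 0.181, 1.607, -0, 1.354, -0.206], TCP at [0.236, -0.524, 0.239] pointing down, gripper open.
Joint ranges: [-2.99, 2.99], [-0.89, 2.07], [0.3, 2.58], [-1.14, 4.28], [0, 2.63], [-3.12, 3.12]. Speed limits (rad/s): [2.57, 2.57, 3.01, 3.14, 3.14, 3.14].

## Interface

Orientations are given as a unit quaternion [x, y, z, w].
In Python, from workcell import r, capture, camera_info, job, nets gives the robot as it stands.
- The arm moves only by the tool step_arm, never from a script. Its arguments are lists of equal length, an entry for each row: "xyz": the shift along the tool's x, y, z in cm, a list of three; "rotation": the turn, a rotation vector about the tool's x, y, z in rad, a list of three. A call has 1 to 8 rows; each row is the pose to reach, as a shift and turn from the pose commanded when the call began, along the tool's axes at that moment; what a row does not reach only later rows make up. A row lasts 1/10 s, in which the tool goes at most 50 mm and 8.59 degrees, less where a joint would pass 70% of its speed; a pose out of reach is approached as far as the arm can. A call with a gripper value outside its range is refused whole. "jaw" is the opening, from 0 (shut) to 1 (fully open), set as the call begins (left out, the last holds). The fingers move at their own pace and stop on an object; the grip force is fixed at half the most. Time passes only in rows, so rows that repeat a pose let the fingers close. It gives the time, the measured TCP pose, the force, the opening and the grip force at its end, in the units of the state.
- r.get_state(): the state, without advancing time (a new reading comes with each control period).
- capture(name): name is "scene" or "top" or "wrist"; returns the picture (400x640x3 uint8, red, green, blue); there is no depth.
- camera_info(name): a dict with "fx", "fy", "cx", "cy" (pixels), "R" (3x3) and "t" (3): a world point X has camera coordinates R X + t; the wrist camera has in their place "mount" (4x4, takes a point from camera to tool coordinates, whose origin is the TCP and whose axes are the flange's). Camera axes: x right, y down, z forward; pixel columns grow to the right and rows downward; lengths in m; the calibration is good to about 2 mm. A picture is of the moment at which its call begins: read the wrist's pose just before it. camera_info takes no time and is no camera call.
- job.sign_off(): hands the job in; it is judged then, once.
Trained networks look in the newest picture that a camera, given by its name, has taken for a name from the list of things; names that differ only in an ending like _2 or _b are one class to them, and where a whole thing is asked for, a point or a joint stands for the part that bears it (a point fixed in the world has none). Each returns a list of dicts, best first, with "confidence" (0 to 1); they miss things now and then, are a little off and sometimes report something else, mostly with a low value. They report only what shows in the picture. A call takes as long as a camera call. They do not tell look-alikes from the thing itself.
- nets.find_in(camera, label): "location" ([column, row] in pixels, amid what is visible of it).
The state is a dict: "t": time; "joints": joint angles; "qvel": joint speeds; "tau": joint torques, N m; "tcp_pos": TCP position; "orientation": TCP orientation; "force": force on the tool from outside, world axes, zero at the start; "ft_torque": the same for the moment, N m; "grip_width": finger opening in m; "grip_force": force on a finger pad.
Only numpy, scipy, OpenCV 4.12 (cv2) and the standard library are available. Lean on these libraries where they do the work, as an engineer would, in place of code of your own. Each camera call takes 0.05 s, during which the arm holds its last target. There are 200 camera calls.

## Working session

There is one attempt and no reset: what is moved stays moved. The work goes in short steps, Python scripts to look and compute and a tool call to move; the robot and the scene stay as the last step left them, time stands still between calls to the robot, and variables do not carry over. Pictures are saved under pics/ and viewed, at most 10 in all, crops included, and the job is handed in when it is done.

Besides the shell and the picture viewer there is one more tool, called after "Request:" as name(argument=value, ...) on one line, values as JSON. step_arm: Moves the arm, as the interface text tells. Its arguments: {"type":"object","properties":{"xyz":{"type":"array"},"rotation":{"type":"array"},"jaw":{"type":"number"}},"required":["xyz","rotation"]}

```bash
ls; mkdir -p pics; cat > h.py <<'E'
import numpy as np,cv2
from scipy.spatial.transform import Rotation as Rn
from workcell import r,capture,camera_info,job,nets
def cam(name,st=None):
    c=camera_info(name)
    if 'R' in c: R=np.array(c['R']);t=np.array(c['t'])
    else:
        st=st or r.get_state()
        T=np.eye(4);T[:3,:3]=Rn.from_quat(st['orientation']).as_matrix();T[:3,3]=st['tcp_pos']
        M=np.linalg.inv(T@np.array(c['mount']));R=M[:3,:3];t=M[:3,3]
    return c,R,t
def ray(C,px,z):
    c,R,t=C
    d=R.T@np.array([(px[0]-c['cx'])/c['fx'],(px[1]-c['cy'])/c['fy'],1]);o=-R.T@t
    return o+d*(z-o[2])/d[2]
def proj(C,X):
    c,R,t=C;p=R@np.array(X)+t
    return np.array([c['fx']*p[0]/p[2]+c['cx'],c['fy']*p[1]/p[2]+c['cy']])
def save(im,n): cv2.imwrite('pics/'+n+'.png',im[:,:,::-1])
E
python3 - <<'E'
from h import *
ims=[capture(n) for n in('scene','top')]
save(ims[0],'scene');save(ims[1],'top')
for n in('scene','top'):
    C=cam(n);print(n,C[0]['fx'],-C[1].T@C[2])
    for l in['gauge','grip','rider','tin','tray','tub','cup','ear_defenders']:
        print(l,[(np.round(d['location']),round(d['confidence'],2),np.round(ray(C,d['location'],0),3)[:2]) for d in nets.find_in(n,l)][:4])
print(r.get_state())
E
```

```text
pics
scene 376.41564828881815 [ 1.22407265 -0.35018745  1.06804628]
gauge [(array([364., 249.]), 0.92, array([0.711, 0.013]))]
grip [(array([354., 227.]), 0.55, array([0.623, 0.016]))]
rider []
tin [(array([344., 205.]), 0.83, array([0.527, 0.02 ])), (array([354., 200.]), 0.56, array([0.521, 0.064]))]
tray [(array([248., 226.]), 0.71, array([ 0.495, -0.316])), (array([220., 180.]), 0.68, array([ 0.265, -0.365])), (array([346., 161.]), 0.62, array([0.337, 0.112])), (array([180., 235.]), 0.6, array([ 0.455, -0.533]))]
tub [(array([414., 162.]), 0.58, array([0.431, 0.354]))]
cup [(array([462., 213.]), 0.57, array([0.699, 0.396]))]
ear_defenders [(array([252., 278.]), 0.65, array([ 0.686, -0.353]))]
top 436.4792650385818 [ 0.41794246 -0.06677954  1.56185505]
gauge [(array([303., 143.]), 0.98, array([ 0.696, -0.004])), (array([301., 154.]), 0.2, array([0.656, 0.002]))]
grip [(array([303., 153.]), 0.67, array([ 0.661, -0.005]))]
rider [(array([287., 182.]), 0.56, array([0.555, 0.051]))]
tin [(array([303., 177.]), 0.75, array([ 0.571, -0.005]))]
tray [(array([341., 245.]), 0.93, array([ 0.3
[... 342 characters left out ...]
99, -0.409]))]
{'t': 0.9, 'joints': array([-1.35428892e+00,  1.80767397e-01,  1.60701191e+00, -1.73621513e-05,
        1.35381739e+00, -2.06319650e-01]), 'qvel': array([ 0.00112413,  0.00149724, -0.00078102,  0.00084983,  0.00223335,
       -0.00027358]), 'tau': array([-2.70795881e-04, -4.33828282e+01, -3.42177379e+01,  7.02673593e-02,
        3.08853469e-02,  8.19999940e-06]), 'tcp_pos': array([ 0.23594726, -0.52436504,  0.23872704]), 'orientation': array([ 9.77734882e-01,  2.09843993e-01, -8.48771542e-06, -1.97981098e-06]), 'force': array([-0.48393262,  0.71743754,  0.06443483]), 'ft_torque': array([0.03904916, 0.00811799, 0.01496662]), 'grip_force': 0.0, 'grip_width': 0.08787486692993732}
```

```bash
python3 - <<'E'
import cv2
t=cv2.imread('pics/top.png')
cv2.imwrite('pics/topc.png',cv2.resize(t[90:310,170:490],None,fx=2.5,fy=2.5,interpolation=cv2.INTER_CUBIC))
E
```

```text
(no output)
```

View pics/topc.png

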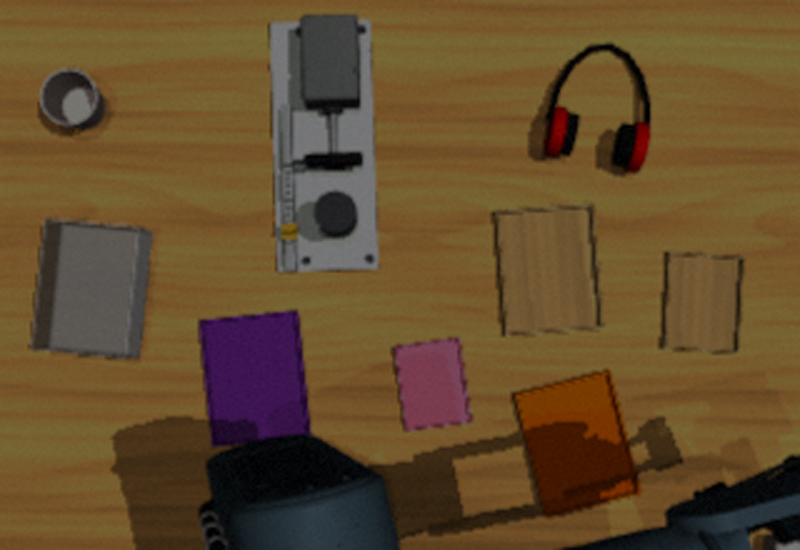

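View pics/scene.png

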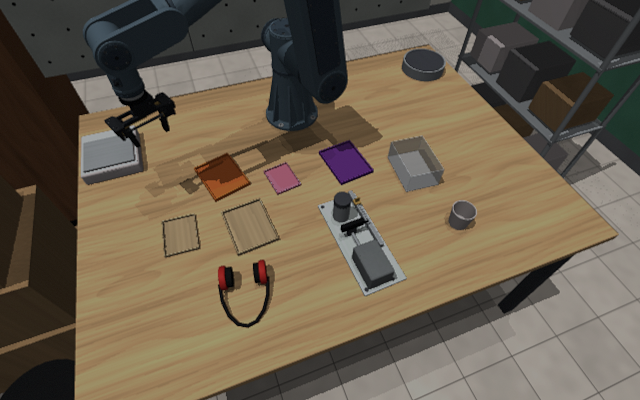

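The top crop (2.5x) shows the gauge upright at about (325,145), with the tin's lid at (335,213) in front of the handle bar (333,160), and the brass rider at (289,231).

Tray candidates, in crop pixels: plain plywood (548,270) and (702,302), purple (255,378), pink (432,384), orange (575,443). The coloured ones are out. Of the two plain ones, (548,270) is the larger (100x125 px against 77x98), so it is the one meant. I'll confirm it with an enlarged crop.

```bash
python3 - <<'E'
from h import *
from scipy.optimize import least_squares
C=cam('top')
f=lambda p:(170+(p[0]+.5)/2.5-.5,90+(p[1]+.5)/2.5-.5)
def fit(corn,loc,g):
    P=np.array([f(c) for c in corn])
    def res(v):
        c,s=np.cos(v[2]),np.sin(v[2])
        return np.concatenate([proj(C,[v[0]+c*x-s*y,v[1]+s*x+c*y,z])-p for (x,y,z),p in zip(loc,P)])
    q=least_squares(res,g);print(np.round(q.x,4),np.round(q.fun,1))
fit([(270,24),(371,20),(378,269),(277,271)],[(.21,.087,.008),(.21,-.057,.008),(-.15,-.057,.008),(-.15,.087,.008)],[.65,0,0])
fit([(493,211),(592,206),(601,328),(503,334)],[(.09,.07,.016),(.09,-.07,.016),(-.09,-.07,.016),(-.09,.07,.016)],[.5,-.3,0])
print('tin',ray(C,f((336,214)),.108),'grip',ray(C,f((333,160)),.075),'rider',ray(C,f((290,231)),.05))
t=cv2.imread('pics/top.png')
cv2.imwrite('pics/trays.png',cv2.resize(t[165:240,355:475],None,fx=5,fy=5,interpolation=cv2.INTER_CUBIC))
st=r.get_state();print(Rn.from_quat(st['orientation']).as_matrix().round(3),st['tcp_pos'],camera_info('wrist'))
E
```

```text
[ 0.647  -0.0071  0.0404] [ 0.1 -0.7 -0.2 -0.2  0.   0.2  0.   0.6]
[ 0.5014 -0.3104  0.0759] [ 0.3 -0.5 -0.1 -1.  -0.   0.7 -0.2  0.9]
tin [ 0.56783129 -0.01295949  0.108     ] grip [ 0.64534382 -0.00675276  0.075     ] rider [0.54943566 0.05274565 0.05      ]
[[ 0.912  0.41  -0.   ]
 [ 0.41  -0.912  0.   ]
 [-0.    -0.    -1.   ]] [ 0.23594726 -0.52436504  0.23872704] {'fx': 276.9037486632661, 'fy': 276.9037486632661, 'cx': 321.05347986820743, 'cy': 200.49658193908107, 'mount': array([[ 1.82847717e-04, -9.50756492e-01, -3.09938800e-01,
         8.09068507e-02],
       [ 9.99999351e-01, -1.74739922e-04,  1.12597298e-03,
        -3.75550347e-05],
       [-1.12468480e-03, -3.09938805e-01,  9.50755843e-01,
        -1.45387151e-01],
       [ 0.00000000e+00,  0.00000000e+00,  0.00000000e+00,
         1.00000000e+00]])}
```

View pics/trays.png

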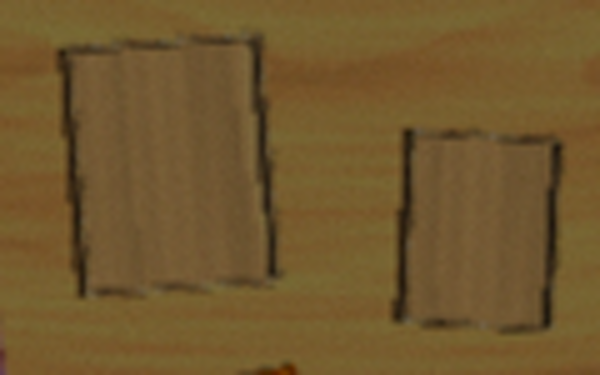

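The larger plain plywood tray is the left one in the crop, at (170,165). It sits at world (0.501,-0.310), yaw 0.076. The gauge is at (0.647,-0.007), yaw 0.04. I'll go above the tin next.

Request:
step_arm(xyz=[[2.5,-1.6,0],[6,-3.9,0],[9.6,-6.2,0],[13.2,-8.5,0],[16.8,-10.8,0],[20.4,-13.1,0],[24,-15.5,0],[27.6,-17.8,0]], rotation=[[0,0,0.05],[0,0,0.1],[0,0,0.15],[0,0,0.2],[0,0,0.25],[0,0,0.3],[0,0,0.35],[0,0,0.384]], jaw=0.9)

```text
t: 1.7
tcp_pos: [0.4153, -0.2472, 0.239]
orientation: [1.0, 0.018, 0.0, 0.0]
force: [-0.2, -0.3, 0.2]
grip_width: 0.0793
grip_force: 0.0
```

Request:
step_arm(xyz=[[2.4,-3.4,0],[4.8,-6.8,0],[7.2,-10.2,0],[9.6,-13.6,0],[12,-17,0],[14.4,-20.4,0],[16.2,-22.9,0],[16.2,-22.9,0]], rotation=[[0,0,0],[0,0,0],[0,0,0],[0,0,0],[0,0,0],[0,0,0],[0,0,0],[0,0,0]])

```text
t: 2.5
tcp_pos: [0.5689, -0.0106, 0.2387]
orientation: [1.0, 0.021, 0.0, -0.0]
force: [0.0, 0.3, -0.1]
grip_width: 0.0794
grip_force: 0.0
```

```bash
python3 - <<'E'
from h import *
C=cam('wrist');im=capture('wrist');save(im,'w1')
print(r.get_state()['tcp_pos'],r.get_state()['joints'].round(2))
for l,z in[('gauge',.0),('grip',.075),('rider',.045),('mark',.055),('tin',.108),('pointer',.055)]:
    print(l,[(np.round(d['location']),round(d['confidence'],2),np.round(ray(C,d['location'],z),3)[:2]) for d in nets.find_in('wrist',l)][:3])
E
```

```text
[ 0.56795474 -0.01226313  0.23848148] [-0.23  0.17  1.62 -0.    1.35  1.3 ]
gauge [(array([303.,  89.]), 0.78, array([0.675, 0.017]))]
grip [(array([320., 110.]), 0.74, array([ 0.65 , -0.006]))]
rider [(array([267., 188.]), 0.62, array([0.553, 0.057]))]
mark [(array([270., 188.]), 0.61, array([0.556, 0.051]))]
tin [(array([321., 183.]), 0.77, array([ 0.579, -0.01 ]))]
pointer [(array([322., 112.]), 0.79, array([ 0.648, -0.009])), (array([ 63., 223.]), 0.56, array([0.499, 0.318]))]
```

View pics/w1.png

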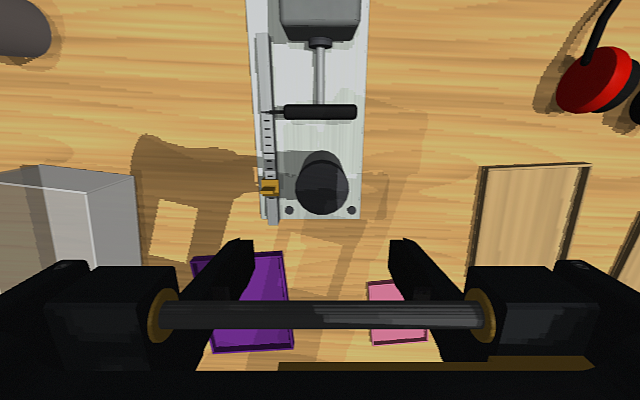

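The wrist view shows the tin's lid at about (322,177), the bar at (320,112), the pointer near (272,112) and the rider at (269,187).

```bash
python3 - <<'E'
from h import *
im=cv2.imread('pics/w1.png');C=cam('wrist')
cv2.imwrite('pics/w1c.png',cv2.resize(im[90:230,230:390],None,fx=4.5,fy=4.2,interpolation=cv2.INTER_CUBIC)[:,:])
for c in[(.568,-.013),(.573,-.012),(.578,-.01)]:
  for z in(.008,.108):
    P=np.array([proj(C,[c[0]+.0285*np.cos(a),c[1]+.0285*np.sin(a),z]) for a in np.arange(0,6.3,.05)])
    print(c,z,'col',P[:,0].min().round(1),P[:,0].max().round(1),'row',P[:,1].min().round(1),P[:,1].max().round(1))
E
```

```text
(0.568, -0.013) 0.008 col 298.9 340.1 row 150.5 191.1
(0.568, -0.013) 0.108 col 291.7 346.6 row 164.2 217.0
(0.573, -0.012) 0.008 col 298.2 339.6 row 146.8 187.7
(0.573, -0.012) 0.108 col 290.7 345.9 row 159.2 212.6
(0.578, -0.01) 0.008 col 296.8 338.4 row 142.9 184.2
(0.578, -0.01) 0.108 col 288.8 344.3 row 154.2 208.1
```

View pics/w1c.png

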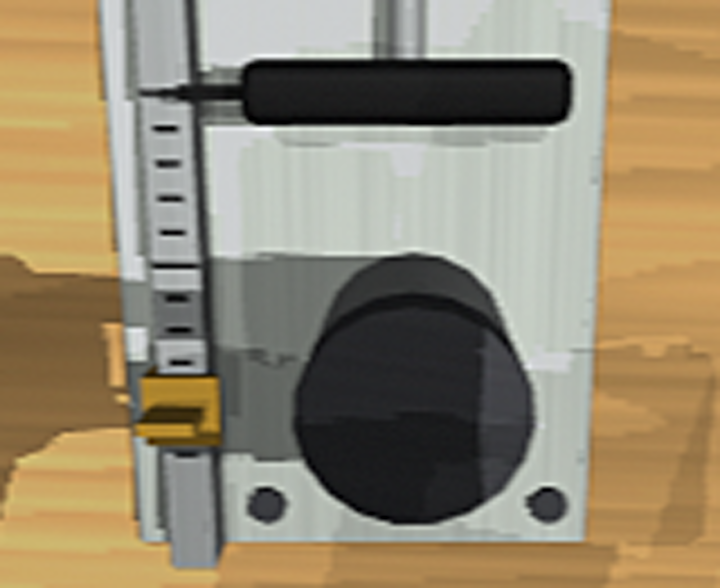

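The lid centre works out at about (0.570,-0.015). I'll descend with the TCP at z 0.068, above the rider's top, and close on the tin across y.

Request:
step_arm(xyz=[[0.2,0.3,4],[0.2,0.3,8],[0.2,0.3,12],[0.2,0.3,15],[0.2,0.3,16.5],[0.2,0.3,17],[0.2,0.3,17]], rotation=[[0,0,0],[0,0,0],[0,0,0],[0,0,0],[0,0,0],[0,0,0],[0,0,0]])

```text
t: 3.55
tcp_pos: [0.5701, -0.017, 0.0692]
orientation: [1.0, 0.019, 0.0, 0.0]
force: [-0.5, -0.2, -0.1]
grip_width: 0.0791
grip_force: 0.0
```

Request:
step_arm(xyz=[[0,0,0],[0,0,0],[0,0,0],[0,0,0],[0,0,0]], rotation=[[0,0,0],[0,0,0],[0,0,0],[0,0,0],[0,0,0]], jaw=0.4)

```text
t: 4.05
tcp_pos: [0.5707, -0.0164, 0.07]
orientation: [1.0, 0.02, 0.001, 0.0]
force: [0.5, 2.7, 7.0]
grip_width: 0.0558
grip_force: 29.7
```

Request:
step_arm(xyz=[[0,0,-1],[0,0,-3],[0,0,-6],[-0.8,2.5,-7],[-1.8,6,-7],[-2.8,9.5,-7],[-3.8,13.2,-7],[-4.9,17,-7]], rotation=[[0,0,0],[0,0,0],[0,0,0],[0,0,0],[0,0,0],[0,0,0],[0,0,0],[0,0,0]])

```text
t: 4.85
tcp_pos: [0.5264, -0.1896, 0.1388]
orientation: [1.0, 0.02, -0.0, 0.0]
force: [0.5, -0.3, -2.6]
grip_width: 0.0558
grip_force: 29.8
```

Request:
step_arm(xyz=[[-1,3.5,0],[-1.9,6.6,0],[-2.6,9,0],[-3.1,10.8,0],[-3.3,12,0],[-3.3,12,2],[-3.3,12,4],[-3.3,12,4]], rotation=[[0,0,0],[0,0,0],[0,0,0],[0,0,0],[0,0,0],[0,0,0],[0,0,0],[0,0,0]])

```text
t: 5.65
tcp_pos: [0.4973, -0.3075, 0.0957]
orientation: [1.0, 0.02, -0.002, -0.002]
force: [0.1, 0.7, -2.6]
grip_width: 0.0557
grip_force: 29.8
```

```bash
python3 - <<'E'
from h import *
st=r.get_state();print(st['tcp_pos'],st['force'],st['grip_width'])
a=capture('scene');save(np.hstack([cv2.resize(a[150:290,170:330],None,fx=2.4,fy=2.4),cv2.resize(capture('wrist'),None,fx=.65,fy=.84)]),'p1')
E
```

```text
[ 0.49733366 -0.30745496  0.09569012] [ 0.0846052   0.65531752 -2.61333549] 0.055735063042196824
```

View pics/p1.png

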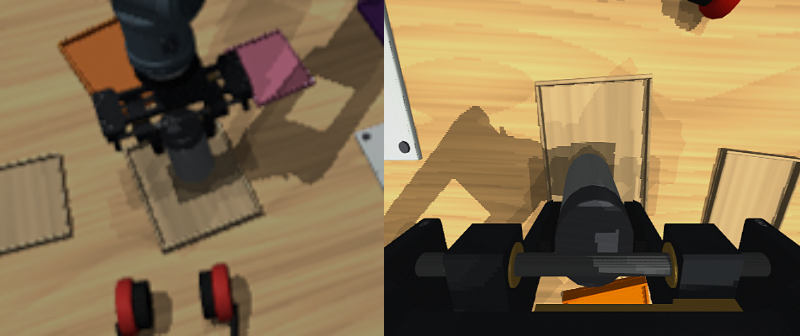

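The tin hangs upright over the plywood tray, well inside its walls. I'll lower it until it touches.

Request:
step_arm(xyz=[[0,0,1],[0,0,2],[0,0,2.5],[0,0,2.7],[0,0,2.7]], rotation=[[0,0,0],[0,0,0],[0,0,0],[0,0,0],[0,0,0]])

```text
t: 6.25
tcp_pos: [0.4988, -0.3094, 0.0713]
orientation: [1.0, 0.019, -0.0, -0.0]
force: [-1.0, -0.8, -2.5]
grip_width: 0.0557
grip_force: 29.8
```

Request:
step_arm(xyz=[[0,0,0.1],[0,0,0.2],[0,0,0.2]], rotation=[[0,0,0],[0,0,0],[0,0,0]])

```text
t: 6.55
tcp_pos: [0.4991, -0.3097, 0.0699]
orientation: [1.0, 0.019, 0.0, 0.0]
force: [1.4, 0.3, -3.1]
grip_width: 0.0555
grip_force: 29.8
```

Request:
step_arm(xyz=[[0,0,0.1],[0,0,0.2],[0,0,0.3],[0,0,0.3]], rotation=[[0,0,0],[0,0,0],[0,0,0],[0,0,0]])

```text
t: 6.95
tcp_pos: [0.4989, -0.3095, 0.0665]
orientation: [1.0, 0.019, -0.0, -0.0]
force: [-0.6, 0.7, -2.7]
grip_width: 0.0558
grip_force: 29.8
```

Request:
step_arm(xyz=[[0,0,0.1],[0,0,0.1]], rotation=[[0,0,0],[0,0,0]])

```text
t: 7.15
tcp_pos: [0.4993, -0.3096, 0.0661]
orientation: [1.0, 0.019, 0.0, 0.0]
force: [-0.6, 1.1, 0.9]
grip_width: 0.0555
grip_force: 29.6
```

The tin is touching the tray floor, so I'll release and lift.

Request:
step_arm(xyz=[[0,0,0],[0,0,0],[0,0,0],[0,0,0],[0,0,-2],[0,0,-5],[0,0,-9.5],[0,0,-14]], rotation=[[0,0,0],[0,0,0],[0,0,0],[0,0,0],[0,0,0],[0,0,0],[0,0,0],[0,0,0]], jaw=0.9)

```text
t: 7.95
tcp_pos: [0.4986, -0.3092, 0.2067]
orientation: [1.0, 0.019, -0.001, -0.0]
force: [0.6, -1.0, 0.1]
grip_width: 0.0792
grip_force: 0.0
```

```bash
python3 - <<'E'
from h import *
C=cam('wrist');im=capture('wrist');T=capture('top')
st=r.get_state();print(st['tcp_pos'],st['joints'].round(2))
print([(np.round(d['location']),round(d['confidence'],2),ray(C,d['location'],.055).round(3)) for d in nets.find_in('wrist','tin')])
save(np.hstack([cv2.resize(T[120:240,260:460],None,fx=2,fy=2.5,interpolation=cv2.INTER_CUBIC),cv2.resize(im,None,fx=.6,fy=.75)]),'p2')
E
```

```text
[ 0.50218986 -0.31240142  0.21349257] [-0.76  0.23  1.6   0.    1.3   0.77]
[(array([316., 192.]), 0.93, array([ 0.493, -0.304,  0.055]))]
```

View pics/p2.png

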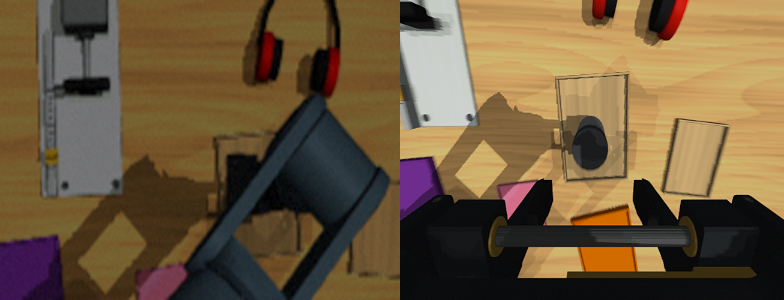

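The tin stands upright in the tray at about (565/600, 140 px) in the right-hand view. Next I'll go above the handle with a quarter turn, so the jaw closes along the gauge's x.

Request:
step_arm(xyz=[[1,-2,0],[3,-5.6,0],[5,-9.3,0],[7,-13,0],[9,-16.8,0],[11,-20.5,0],[13,-24.2,0],[15,-27.8,0]], rotation=[[0,0,-0.12],[0,0,-0.26],[0,0,-0.4],[0,0,-0.54],[0,0,-0.68],[0,0,-0.82],[0,0,-0.96],[0,0,-1.1]], jaw=0.6)

```text
t: 8.9
tcp_pos: [0.6378, -0.0241, 0.2037]
orientation: [0.841, 0.542, -0.001, -0.001]
force: [0.2, 0.0, -0.8]
grip_width: 0.0526
grip_force: 0.0
```

Request:
step_arm(xyz=[[0,0,0],[0,0,0],[0,0,0],[0,0,0],[0,0,0]], rotation=[[0,0,-0.14],[0,0,-0.28],[0,0,-0.42],[0,0,-0.471],[0,0,-0.471]])

```text
t: 9.4
tcp_pos: [0.6373, -0.0257, 0.2037]
orientation: [0.693, 0.721, -0.001, -0.001]
force: [0.8, 0.6, 0.7]
grip_width: 0.0528
grip_force: 0.0
```

```bash
python3 - <<'E'
from h import *
C=cam('wrist');im=capture('wrist');save(im,'w2')
st=r.get_state();R=Rn.from_quat(st['orientation']).as_matrix();print(st['tcp_pos'],R.round(3))
for l,z in[('grip',.075),('mark',.055),('pointer',.055)]:
    print(l,[(np.round(d['location']),round(d['confidence'],2),np.round(ray(C,d['location'],z),3)[:2]) for d in nets.find_in('wrist',l)][:3])
E
```

```text
[ 0.63737725 -0.02581     0.20403799] [[-0.038  0.999 -0.002]
 [ 0.999  0.038  0.001]
 [ 0.001 -0.002 -1.   ]]
grip [(array([336., 164.]), 0.75, array([0.651, 0.004]))]
mark [(array([334., 165.]), 0.63, array([ 0.65, -0.  ]))]
pointer [(array([335., 166.]), 0.66, array([ 0.651, -0.001]))]
```

View pics/w2.png

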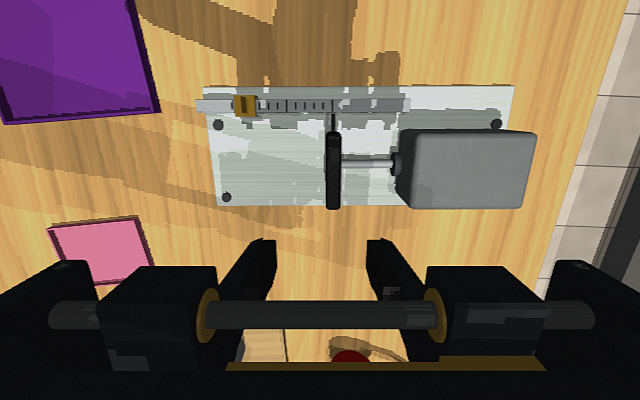

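The wrist view shows the bar at cols 326–341, rows 132–210. The pointer points up at col 333, row 118, and the rider is at (245,106).

```bash
python3 - <<'E'
from h import *
C=cam('wrist');im=cv2.imread('pics/w2.png')
for p,z in[((333.5,170),.075),((333,118),.055),((245,106),.04)]:print(p,ray(C,p,z).round(4))
for row in range(94,120,2):print(row,[tuple(int(v) for v in im[row,c,::-1]) for c in range(232,260,2)])
print([int(im[118,c].mean()) for c in range(325,342)],[int(im[180,c].mean()) for c in range(320,348)])
E
```

```text
(333.5, 170) [ 0.6497 -0.0024  0.075 ]
(333, 118) [0.6475 0.0474 0.055 ]
(245, 106) [0.5542 0.0557 0.04  ]
94 [(120, 128, 123), (120, 132, 130), (126, 137, 138), (133, 144, 146), (136, 146, 148), (136, 147, 150), (136, 147, 151), (137, 146, 151), (136, 147, 152), (135, 147, 152), (136, 148, 153), (142, 150, 150), (143, 148, 144), (139, 144, 137)]
96 [(130, 135, 129), (132, 95, 17), (130, 96, 25), (132, 100, 29), (103, 76, 19), (105, 78, 24), (126, 95, 27), (134, 102, 31), (130, 99, 29), (130, 99, 30), (135, 102, 32), (78, 56, 11), (51, 31, 0), (116, 121, 119)]
98 [(136, 145, 142), (134, 98, 23), (130, 99, 33), (131, 100, 36), (110, 84, 28), (60, 46, 14), (57, 44, 15), (129, 98, 34), (132, 102, 35), (130, 100, 34), (133, 103, 34), (89, 67, 19), (56, 36, 0), (96, 101, 96)]
100 [(100, 106, 110), (132, 104, 42), (131, 100, 34), (132, 100, 35), (116, 88, 30), (61, 47, 15), (61, 47, 15), (102, 78, 26), (121, 94, 33), (130, 99, 34), (133, 102, 35), (95, 70, 20), (116, 122, 125), (109, 112, 113)]
102 [(85, 90, 93), (126, 104, 58), (131, 101, 33), (130, 100, 34), (120, 91, 32), (59, 44, 14), 
[... 1394 characters left out ...]
(65, 63, 58), (127, 131, 128)]
116 [(214, 217, 219), (207, 207, 204), (142, 115, 58), (149, 124, 71), (127, 102, 48), (129, 106, 52), (125, 100, 47), (127, 103, 49), (118, 93, 40), (118, 92, 40), (116, 92, 38), (122, 95, 38), (68, 66, 59), (77, 80, 77)]
118 [(203, 208, 204), (217, 219, 223), (217, 220, 224), (218, 222, 225), (202, 206, 208), (136, 142, 136), (115, 120, 117), (116, 122, 119), (116, 122, 119), (116, 122, 119), (117, 122, 120), (116, 122, 119), (117, 123, 119), (117, 122, 118)]
[125, 100, 103, 101, 127, 125, 54, 14, 17, 26, 88, 132, 138, 134, 133, 134, 134] [176, 176, 176, 183, 149, 44, 0, 15, 21, 23, 27, 24, 25, 24, 25, 24, 24, 22, 17, 6, 49, 141, 181, 194, 198, 171, 173, 175]
```

Request:
step_arm(xyz=[[2,1.3,4],[2,1.3,8],[2,1.3,11.5],[2,1.3,14],[2,1.3,15.8],[2,1.3,16.3],[2,1.3,16.3]], rotation=[[0,0,0],[0,0,0],[0,0,0],[0,0,0],[0,0,0],[0,0,0],[0,0,0]])

```text
t: 10.3
tcp_pos: [0.6503, -0.0056, 0.0425]
orientation: [0.693, 0.721, -0.0, -0.0]
force: [-0.4, -0.5, 0.2]
grip_width: 0.0526
grip_force: 0.0
```

Request:
step_arm(xyz=[[0,0,0],[0,0,0],[0,0,0],[0,0,0],[0,0,0],[0,0,0]], rotation=[[0,0,0],[0,0,0],[0,0,0],[0,0,0],[0,0,0],[0,0,0]], jaw=0.05)

```text
t: 10.9
tcp_pos: [0.6484, -0.0056, 0.0431]
orientation: [0.693, 0.721, -0.002, -0.002]
force: [-9.1, -0.9, 9.4]
grip_width: 0.0154
grip_force: 30.0
```

```bash
python3 - <<'E'
from h import *
C=cam('wrist');im=capture('wrist');save(im,'w3')
st=r.get_state();print(st['tcp_pos'],st['force'],st['grip_width'],st['orientation'])
I=cv2.imread('pics/w3.png');m=cv2.inRange(cv2.cvtColor(I,cv2.COLOR_BGR2HSV),(12,140,30),(28,255,255))
n,l,s,c=cv2.connectedComponentsWithStats(m);print([x.tolist() for x in s if x[4]>60])
print(proj(C,[.647-.001,.052,.055]),proj(C,[.553,.047,.055]))
E
```

```text
[ 0.6484064  -0.00556178  0.04306635] [-8.02059262 -1.66519649  8.37638128] 0.015654646545410093 [ 0.69299689  0.72093688 -0.00166697 -0.00159452]
[[0, 0, 640, 400, 248663], [488, 93, 152, 5, 201], [310, 95, 162, 3, 194], [102, 96, 163, 3, 187], [114, 117, 66, 42, 2209], [265, 288, 12, 55, 369], [366, 288, 12, 55, 368], [152, 356, 321, 15, 3427]]
[319.85506905 160.0698224 ] [128.61272342 162.58879597]
```

The handle is gripped. I'll pull to about 80 mm first, then refine by looking.

Request:
step_arm(xyz=[[0,-0.5,0],[0,-1.5,0],[0,-2.7,0],[0,-4,0],[0,-5.3,0],[0,-6.6,0],[0,-7.7,0],[0,-8.2,0]], rotation=[[0,0,0],[0,0,0],[0,0,0],[0,0,0],[0,0,0],[0,0,0],[0,0,0],[0,0,0]])

```text
t: 11.75
tcp_pos: [0.5697, -0.0091, 0.0431]
orientation: [0.693, 0.721, 0.002, 0.002]
force: [11.8, -0.0, -9.4]
grip_width: 0.0158
grip_force: 30.1
```

Request:
step_arm(xyz=[[0,0,0],[0,0,0]], rotation=[[0,0,0],[0,0,0]])

```text
t: 11.95
tcp_pos: [0.5701, -0.009, 0.0431]
orientation: [0.693, 0.721, 0.002, 0.002]
force: [10.4, 0.7, -8.2]
grip_width: 0.0152
grip_force: 30.1
```

```bash
python3 - <<'E'
from h import *
C=cam('wrist');im=capture('wrist');save(im,'w4')
st=r.get_state();print(st['tcp_pos'],st['force'],st['grip_width'])
save(cv2.resize(im[100:200,220:380],None,fx=5,fy=5,interpolation=cv2.INTER_NEAREST),'w4c')
E
```

```text
[ 0.57026437 -0.00903123  0.04315671] [ 9.75659198 -0.37734273 -8.45281183] 0.015653528688802182
```

View pics/w4c.png

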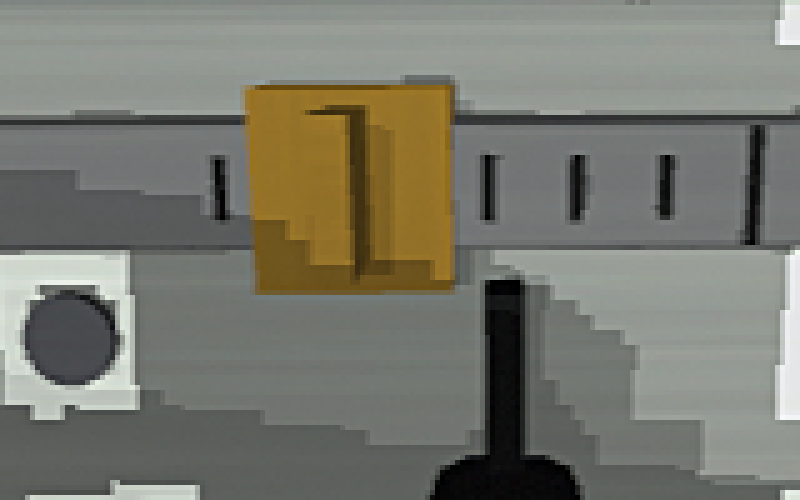

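The crop shows the pointer centred at col 504. The fin's inner top end is around col 336, its right edge at col 356 and row 270. At about 10.3 px/mm, 16 mm remain.

Request:
step_arm(xyz=[[0,-0.3,0],[0,-0.7,0],[0,-1.1,0],[0,-1.4,0],[0,-1.5,0],[0,-1.5,0],[0,-1.5,0]], rotation=[[0,0,0],[0,0,0],[0,0,0],[0,0,0],[0,0,0],[0,0,0],[0,0,0]])

```text
t: 12.7
tcp_pos: [0.5557, -0.0097, 0.0431]
orientation: [0.693, 0.721, 0.002, 0.003]
force: [12.6, 0.2, -9.1]
grip_width: 0.0162
grip_force: 30.1
```

```bash
python3 - <<'E'
from h import *
C=cam('wrist');im=capture('wrist');save(im,'w5')
st=r.get_state();print(st['tcp_pos'],st['force'],st['grip_width'])
save(cv2.resize(im[105:185,270:370],None,fx=7,fy=7,interpolation=cv2.INTER_NEAREST),'w5c')
a=ray(C,(320,160),.055);b=ray(C,(330,160),.055);print('mm/px',np.linalg.norm(a-b)*100)
for row in(150,152,154,156,158,160,164):print(row,[int(im[row,c].mean()) for c in range(300,340)])
E
```

```text
[ 0.55570536 -0.00964963  0.04312258] [ 11.37906089  -0.27393435 -10.57904277] 0.01525170607130133
mm/px 0.4840266456398295
150 [106, 104, 104, 104, 104, 104, 103, 91, 70, 71, 69, 76, 95, 104, 102, 102, 101, 103, 103, 104, 97, 88, 89, 88, 94, 104, 103, 103, 102, 102, 101, 102, 103, 104, 104, 101, 130, 161, 168, 168]
152 [89, 106, 104, 104, 104, 103, 102, 102, 104, 104, 102, 101, 104, 103, 103, 102, 102, 103, 103, 106, 85, 68, 90, 88, 96, 103, 103, 103, 102, 103, 102, 102, 102, 103, 102, 98, 125, 154, 160, 159]
154 [91, 109, 109, 108, 108, 107, 106, 106, 108, 106, 104, 103, 102, 102, 101, 100, 101, 102, 102, 106, 86, 75, 95, 91, 99, 105, 104, 102, 102, 102, 103, 103, 103, 102, 102, 97, 137, 164, 160, 159]
156 [75, 73, 75, 75, 75, 73, 73, 74, 74, 75, 72, 74, 91, 105, 104, 105, 109, 111, 116, 120, 91, 0, 1, 0, 50, 95, 106, 102, 102, 101, 101, 101, 102, 103, 101, 96, 137, 166, 161, 160]
158 [99, 98, 98, 98, 97, 97, 98, 98, 97, 98, 97, 97, 97, 97, 97, 102, 77, 1, 0, 5, 6, 4, 7, 1, 28, 77, 96, 96, 113, 126, 130, 137, 137, 134, 132, 128, 144, 159, 157, 156]
160 [118, 119, 119, 119, 119, 119, 120, 119, 118, 120, 119, 119, 120, 119, 119, 126, 103, 30, 19, 23, 23, 24, 23, 18, 42, 84, 103, 99, 97, 95, 107, 121, 116, 138, 162, 159, 158, 158, 156, 155]
164 [116, 117, 116, 116, 117, 117, 116, 116, 116, 115, 116, 116, 116, 116, 118, 122, 97, 19, 12, 22, 25, 23, 23, 20, 40, 82, 99, 96, 93, 106, 119, 116, 116, 117, 116, 116, 116, 115, 113, 133]
```

View pics/w5c.png

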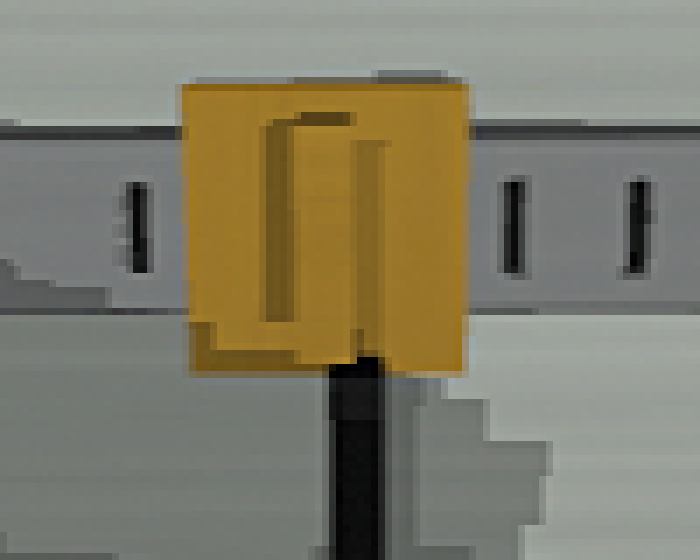

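The crop (7x, origin 270,105) shows the fin top between crop cols 293 and 353, with its centre at image col 316.1. The pointer centre is at image col 320.8. At 0.484 mm/px, 2.3 mm remain; the saddle's centre gives 2.4.

Request:
step_arm(xyz=[[0,-0.12,0],[0,-0.23,0],[0,-0.23,0],[0,-0.23,0]], rotation=[[0,0,0],[0,0,0],[0,0,0],[0,0,0]])

```text
t: 13.15
tcp_pos: [0.5535, -0.0098, 0.0432]
orientation: [0.693, 0.721, 0.002, 0.003]
force: [12.1, 0.1, -9.8]
grip_width: 0.0157
grip_force: 30.1
```

```bash
python3 - <<'E'
from h import *
C=cam('wrist');im=capture('wrist');save(im,'w6')
st=r.get_state();print(st['tcp_pos'],st['force'],st['grip_width'])
for row in(122,123,130,135,140,145,150,152,154,156,162,164):print(row,[int(im[row,c].mean()) for c in range(310,342)])
m=cv2.inRange(cv2.cvtColor(im,cv2.COLOR_RGB2HSV),(12,140,30),(28,255,255))
n,l,s,c=cv2.connectedComponentsWithStats(m[100:200]);print([x.tolist() for x in s if 400<x[4]<3000])
for rr in (120,130,140,150,156): 
    k=np.where(m[rr,250:400])[0]+250;print(rr,k.min(),k.max()+1)
E
```

```text
[ 0.55350454 -0.00978348  0.04315015] [11.90544273  0.0712799  -9.68601791] 0.01593377162464092
122 [104, 108, 95, 71, 69, 71, 65, 57, 57, 56, 57, 56, 55, 54, 71, 100, 109, 107, 106, 106, 107, 107, 105, 107, 104, 106, 105, 106, 107, 108, 107, 102]
123 [105, 108, 96, 74, 73, 73, 95, 117, 115, 115, 115, 115, 115, 114, 112, 109, 107, 108, 107, 107, 107, 107, 106, 105, 105, 104, 104, 106, 107, 109, 99, 70]
130 [108, 95, 73, 77, 75, 71, 91, 110, 108, 108, 108, 108, 108, 110, 105, 95, 90, 90, 99, 109, 106, 106, 106, 104, 105, 104, 106, 105, 106, 106, 112, 118]
135 [105, 94, 75, 77, 75, 71, 90, 108, 104, 105, 103, 104, 105, 105, 103, 94, 91, 89, 97, 106, 105, 104, 105, 106, 104, 103, 104, 105, 105, 106, 110, 117]
140 [107, 95, 74, 76, 75, 72, 89, 105, 103, 103, 102, 102, 102, 103, 100, 94, 90, 89, 96, 105, 105, 105, 104, 103, 103, 103, 105, 104, 106, 104, 115, 120]
145 [107, 95, 74, 75, 74, 71, 85, 103, 105, 104, 104, 103, 105, 105, 102, 93, 90, 89, 97, 106, 104, 103, 103, 103, 103, 104, 103, 105, 104, 104, 114, 119]
150 [105, 90, 70, 71, 69, 68, 81, 101, 104, 104, 103, 102, 104, 104, 101, 
[... 246 characters left out ...]
107, 107, 109, 108, 107, 105, 104, 103, 102, 102, 102, 102, 102, 103, 99, 92, 86, 85, 95, 105, 103, 103, 103, 102, 103, 103, 103, 103, 102, 97, 139, 165]
156 [75, 73, 74, 74, 73, 72, 88, 110, 116, 116, 116, 116, 116, 115, 113, 108, 105, 103, 103, 103, 103, 101, 101, 101, 102, 102, 101, 102, 100, 96, 137, 166]
162 [117, 117, 118, 116, 118, 124, 99, 19, 14, 23, 23, 23, 23, 17, 40, 81, 100, 95, 95, 93, 104, 115, 111, 110, 110, 109, 107, 131, 156, 153, 152, 153]
164 [116, 116, 116, 116, 118, 122, 98, 18, 11, 24, 25, 24, 23, 19, 40, 82, 100, 96, 94, 93, 105, 119, 117, 116, 116, 116, 114, 137, 160, 156, 154, 153]
[[300, 17, 41, 41, 1617]]
120 300 341
130 301 341
140 301 340
150 301 340
156 302 340
```

The fin top spans cols 316.5–324.6 and the pointer 316.8–324.7, so they line up to within about 0.1 mm. I'll hold for just over two seconds.

Request:
step_arm(xyz=[[0,0,0],[0,0,0],[0,0,0],[0,0,0],[0,0,0],[0,0,0],[0,0,0],[0,0,0]], rotation=[[0,0,0],[0,0,0],[0,0,0],[0,0,0],[0,0,0],[0,0,0],[0,0,0],[0,0,0]])

```text
t: 14.0
tcp_pos: [0.5535, -0.0098, 0.0431]
orientation: [0.693, 0.721, 0.002, 0.003]
force: [12.4, 0.1, -10.5]
grip_width: 0.0155
grip_force: 30.1
```

Request:
step_arm(xyz=[[0,0,0],[0,0,0],[0,0,0],[0,0,0],[0,0,0],[0,0,0],[0,0,0],[0,0,0]], rotation=[[0,0,0],[0,0,0],[0,0,0],[0,0,0],[0,0,0],[0,0,0],[0,0,0],[0,0,0]])

```text
t: 14.8
tcp_pos: [0.5535, -0.0098, 0.0432]
orientation: [0.693, 0.721, 0.002, 0.003]
force: [11.7, 0.5, -9.6]
grip_width: 0.0156
grip_force: 30.1
```

Request:
step_arm(xyz=[[0,0,0],[0,0,0],[0,0,0],[0,0,0],[0,0,0],[0,0,0],[0,0,0],[0,0,0]], rotation=[[0,0,0],[0,0,0],[0,0,0],[0,0,0],[0,0,0],[0,0,0],[0,0,0],[0,0,0]])

```text
t: 15.6
tcp_pos: [0.5535, -0.0098, 0.0431]
orientation: [0.693, 0.721, 0.002, 0.003]
force: [11.7, 0.2, -8.5]
grip_width: 0.0159
grip_force: 30.1
```

Now I'll ease it home.

Request:
step_arm(xyz=[[0,0.3,0],[0,0.9,0],[0,1.6,0],[0,2.3,0],[0,3,0],[0,3.7,0],[0,4.4,0],[0,5,0]], rotation=[[0,0,0],[0,0,0],[0,0,0],[0,0,0],[0,0,0],[0,0,0],[0,0,0],[0,0,0]])

```text
t: 16.4
tcp_pos: [0.6026, -0.0076, 0.0431]
orientation: [0.693, 0.721, 0.001, 0.002]
force: [6.1, -0.1, -3.1]
grip_width: 0.0154
grip_force: 30.1
```

Request:
step_arm(xyz=[[0,0.7,0],[0,1.4,0],[0,2.1,0],[0,2.8,0],[0,3.4,0],[0,3.8,0],[0,4.1,0],[0,4.3,0]], rotation=[[0,0,0],[0,0,0],[0,0,0],[0,0,0],[0,0,0],[0,0,0],[0,0,0],[0,0,0]])

```text
t: 17.2
tcp_pos: [0.6444, -0.0057, 0.0431]
orientation: [0.693, 0.721, 0.0, 0.0]
force: [2.0, -0.9, 3.1]
grip_width: 0.0159
grip_force: 30.0
```

Request:
step_arm(xyz=[[0,0.15,0],[0,0.3,0],[0,0.45,0],[0,0.55,0],[0,0.6,0],[0,0.6,0]], rotation=[[0,0,0],[0,0,0],[0,0,0],[0,0,0],[0,0,0],[0,0,0]])

```text
t: 17.8
tcp_pos: [0.6484, -0.0056, 0.043]
orientation: [0.693, 0.721, -0.001, -0.001]
force: [-6.8, -1.1, 12.4]
grip_width: 0.0161
grip_force: 30.0
```

The handle is home against its stop (-7 N). I'll open, wait, then rise straight up.

Request:
step_arm(xyz=[[0,0,0],[0,0,0],[0,0,0],[0,0,0],[0,0,-1.5],[0,0,-4.5],[0,0,-9],[0,0,-13]], rotation=[[0,0,0],[0,0,0],[0,0,0],[0,0,0],[0,0,0],[0,0,0],[0,0,0],[0,0,0]], jaw=0.6)

```text
t: 18.6
tcp_pos: [0.6501, -0.0054, 0.1754]
orientation: [0.693, 0.721, 0.0, 0.0]
force: [1.6, -0.1, -0.4]
grip_width: 0.0527
grip_force: 0.0
```

Request:
step_arm(xyz=[[0,0,-3],[0,0,-3],[0,0,-3],[0,0,-3]], rotation=[[0,0,0],[0,0,0],[0,0,0],[0,0,0]])

```text
t: 19.0
tcp_pos: [0.6491, -0.0053, 0.2014]
orientation: [0.693, 0.721, -0.001, -0.001]
force: [-0.8, 0.0, 0.7]
grip_width: 0.0527
grip_force: 0.0
```

```bash
python3 - <<'E'
from h import *
C=cam('wrist');im=capture('wrist');save(im,'w7');S=capture('scene')
print(r.get_state()['tcp_pos'],r.get_state()['grip_width'])
m=cv2.inRange(cv2.cvtColor(im,cv2.COLOR_RGB2HSV),(12,140,30),(28,255,255))
m[:, :100]=0
for row in(118,124,130,136,140,150,160):
    g=im[row,300:360].mean(axis=1);k=np.where(g<40)[0]+300
    if len(k):print(row,k.min(),k.max(),ray(C,((k.min()+k.max())/2,row),.055).round(4))
for l in('tin','cup','tub','ear_defenders'):
    C2=cam('scene');print(l,[(np.round(d['location']),round(d['confidence'],2)) for d in nets.find_in('scene',l)][:2])
g=im.astype(int);o=cv2.imread('pics/scene.png')[:,:,::-1].astype(int)
# rider vs first hover picture: brass blob in gauge coordinates
for f,tcp in(('w2',[.63737725,-.02581,.20403799]),('w7',None)):
    st=r.get_state()
    if tcp:st['tcp_pos']=np.array(tcp)
    C=cam('wrist',st);I=cv2.imread(f'pics/{f}.png');q=proj(C,[.552,.055,.04]).astype(int)
    M=cv2.inRange(cv2.cvtColor(I,cv2.COLOR_BGR2HSV),(15,150,30),(28,255,255));W=np.zeros_like(M);W[q[1]-14:q[1]+14,q[0]-20:q[0]+20]=1
    ys,xs=np.where((M>0)&(W>0));print(f,q,len(xs),ray(C,((xs.min()+xs.max())/2,(ys.min()+ys.max())/2),.04).round(4))
E
```

```text
[ 0.64897984 -0.00532122  0.20077934] 0.05288338279843348
124 302 311 [0.6317 0.0613 0.055 ]
136 319 321 [0.6459 0.0499 0.055 ]
140 320 321 [0.6465 0.0459 0.055 ]
150 319 322 [0.6469 0.0356 0.055 ]
160 314 327 [0.6473 0.0251 0.055 ]
tin [(array([251., 213.]), 0.77)]
cup [(array([462., 214.]), 0.86)]
tub [(array([413., 162.]), 0.65)]
ear_defenders [(array([232., 283.]), 0.9), (array([413., 163.]), 0.37)]
w2 [243 106] 451 [0.5538 0.0562 0.04  ]
w7 [232 126] 429 [0.5545 0.0563 0.04  ]
```

```bash
python3 - <<'E'
from h import *
S=capture('scene');o=cv2.imread('pics/scene.png')[:,:,::-1]
for I in(o,S):
    h=cv2.cvtColor(np.ascontiguousarray(I[250:310,200:290]),cv2.COLOR_RGB2HSV);m=cv2.inRange(h,(0,180,60),(6,255,255))|cv2.inRange(h,(174,180,60),(180,255,255))
    n,l,s,c=cv2.connectedComponentsWithStats(m);print([(x.tolist(),y.round(1)) for x,y in zip(s,c) if 30<x[4]<2000])
print(job.sign_off())
E
```

```text
[([58, 10, 9, 23, 149], array([61.8, 21.2])), ([18, 16, 8, 23, 145], array([21.6, 27.2]))]
[([58, 10, 9, 23, 148], array([61.8, 21.1])), ([18, 16, 8, 23, 145], array([21.6, 27.2]))]
the job is handed in; nothing more can be done
None
```

The job is handed in: the tin stands upright in the larger plywood tray, the handle was held on the rider's fin (about 95 mm out, within about 0.1 mm) for over two seconds and eased fully home, and the rider, tub, cup and ear defenders show no movement in the final images.

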